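# Press a flask into a sprung-ring reader and hold it down

### The arm

A 7-joint arm with a two-finger parallel gripper is mounted at the origin on a cart in front of the work surface, level with it; the furniture and walls round the work are solid. World frame = base frame: x ahead of the robot, y to its left, z up, the work surface at z = 0. Lengths are in m, angles in rad, forces in N, time in s.
With the tool pointing down it reaches from about 0.35 to 0.9 m from the base axis. Payload 7.2 kg.
Tool frame: the origin (TCP) lies where the fingers leave the gripper's body, on its centre line; the fingertips stand 80 mm ahead of it and the grasp point (between the pads) lies 61 mm ahead of it; x points along the fingers, z is the direction in which the jaws open and shut, and the axes are right-handed (so a half turn about x gives the same grasp; the last joint's range is limited). The gripper opens to 88 mm and grips with 3 to 60 N. Pads are 20 mm wide; open, the fingers measure 115 mm over their backs; the gripper's body (75 mm by 178 mm) begins 61 mm behind the grasp point.
Start: joints at [-1.232, 0.411, -0.013, 1.596, 0.006, 1.134, -0.082], TCP at [0.247, 0.574, 0.303] pointing down, gripper open.
Joint ranges: [-2.95, 2.95], [-0.29, 1.99], [-1.47, 1.44], [0.14, 2.54], [-1.03, 4.17], [0.13, 1.85], [-2.86, 2.86]. Speed limits (rad/s): [2.39, 2.39, 3.01, 3.01, 3.14, 3.14, 3.14].

### API

Orientations are given as a unit quaternion [x, y, z, w].
In Python, from rig import read_state, get_image, camera_params, job_done gives the robot as it stands. The module is installed in compiled form; this text tells all that it offers.
- The arm moves only by the tool step_arm, never from a script. Its argument "plan" is a list of rows, each a list of 5 numbers: the shift along the tool's x, y, z in m, then the turn about the tool's x in rad, then the opening, from -1 (shut) to 1 (fully open), so that 0 is half open. In form: [[tx, ty, tz, roll, grip], ...]. A call has 1 to 12 rows; each row shifts and turns the commanded pose from where the row before left it, along the tool's axes as they then stand; what a row does not reach is not made up. A row lasts 1/8 s, in which the tool goes at most 62.5 mm and 10.7 degrees, less where a joint would pass 70% of its speed; a pose out of reach is approached as far as the arm can. A call with a gripper value outside its range is refused whole. The fingers move at their own pace and stop on an object; the grip force is fixed at half the most. Time passes only in rows, so rows that do not move let the fingers close. It gives the time, the measured TCP pose, the force and the opening at its end, in the units of the state.
- read_state(): the state, without advancing time (a new reading comes with each control period).
- get_image(name): name is "scene" or "top"; returns the picture (480x640x3 uint8, blue, green, red); there is no depth.
- camera_params(name): a dict with "fx", "fy", "cx", "cy" (pixels), "k1" (the pictures are not rectified: a ray, as slopes to the right and down, at radius r is drawn at 1 + k1 r^2 times it, then the intrinsics apply), "cam_to_world" (4x4, takes a point from camera to world coordinates). Camera axes: x right, y down, z forward; pixel columns grow to the right and rows downward; lengths in m; the calibration is good to about 2 mm. A picture is of the moment at which its call begins. camera_params takes no time and is no camera call.
- job_done(): hands the job in, once; it reports no verdict.
The state is a dict: "t": time; "joints": joint angles; "qvel": joint speeds; "effort": joint torques, N m; "position": TCP position; "tool_rot": TCP orientation; "ft_force": force on the tool from outside, world axes, zero at the start; "ft_torque": the same for the moment, N m; "gripper_width": finger opening in m.
Only numpy, scipy, OpenCV 4.12 (cv2) and the standard library are available. Lean on these libraries where they do the work, as an engineer would, in place of code of your own. Each camera call takes 0.05 s, during which the arm holds its last target.

### The job

Take a reading of the round flask that stands near the front edge of the bench: lift the dust cover off the ring of the sprung reader and stand it on the cork mat. Then take the flask by its neck, carry it upright, seat it in the bare ring and press it gently straight down until the ring stops at the bottom of its travel. Finish while still gripping the flask and holding it pressed right down; do not let go, and leave the other things on the bench where they are.

Things in the scene. Friction and masses are not known exactly. Their poses are not given: they have to be found in the camera images.
- cradle: the reader: a low white round housing, 136 mm in diameter and 22 mm high, fixed to the bench. Origin: centre of its underside, on the bench; z up. In its middle stands a grey window column 52 mm across whose top is 46 mm above the bench; round it three small spring cups, at 54 mm from the axis, carry the metal ring. A small grey block on the rim marks its front (-x).
- cradle_ring (a joint): how far the reader's sprung metal ring is pressed straight down, m: 0 is up (rest), 0.024 is on its lower stop. It springs back up when released. The springs push up with about 5 N at the top of the travel (so neither cover nor flask sinks it by weight) and about 16 N at the bottom
- ring_seat (a point): centre of the ring's top face, 88 mm above the bench when the ring is up; moves down with the ring. The ring is a plain metal ring, hole 68 mm, outer diameter 93 mm, 12 mm thick, its three lugs reaching 63 mm from the axis
- cover: grey dust cover that lies on the ring at the start: a disc 94 mm in diameter and 6 mm thick, below it a 60 mm spigot 8 mm deep that drops loosely into the ring's hole, above it an upright round handle. Origin: centre of the spigot's underside; z up. Total height 53 mm, 80 g
- cover_handle (a point): point on the axis of the cover's handle to grip, 41 mm above the cover's origin and 27 mm above the disc's upper face; the handle is 22 mm thick there, 26 mm at its top 12 mm higher
- cork_mat: round cork mat lying fixed on the bench, 110 mm in diameter, 6 mm thick. Origin: centre of its underside, on the bench. It lies either near the bench's front edge straight before the robot and to its left, or at the right front; the flask stands at the other of these places
- flask: the round glass flask with a flat foot, the one near the bench's front edge (another stands far right behind the microscope and has no part in this), stopped with a pale cotton plug: belly 82 mm in diameter (widest 32 mm up), foot about 50 mm across, 185 mm high, about 0.16 kg (0.11 to 0.22). Origin: centre of its underside; z up. Seated in the ring its underside lies about 11 mm below the ring's top face
- flask_neck (a point): point on the flask's axis to grip, 131 mm above its underside, the narrow neck below the plug, about 34 mm thick; the plug above widens to 43 mm, 20 mm higher
- amber_bottle: bystander: small brown bottle with white cap, 45 mm across, 91 mm high; origin: centre of its underside
- dropper_bottle: bystander: small brown dropper bottle, 30 mm across, 89 mm high; origin: centre of its underside
- beaker: bystander: glass beaker, 70 mm across, 75 mm high; origin: centre of its underside
- tip_box: bystander: low pipette tip box, 66x80x32 mm; origin: centre of its underside
- petri_dish: bystander: petri dish, 101 mm across, 16 mm high; origin: centre of its underside
There are look-alikes about, which are no part of the job. Leave any orange look-alike of the flask alone.

How it is judged:
By the outcome, as a careful person would: the job done as asked, in the order asked, and still so for the second after the job is handed in, while the arm keeps its last pose, push and grip.
It also fails if it takes over 62 s, if anything falls off the work surface, if the arm or the gripper's body presses on something with over 40 N, if the wrist force passes 120 N, or if a joint passes its speed limit or range.

## Working session

There is one attempt and no reset: what is moved stays moved. The work goes in short steps, Python scripts to look and compute and a tool call to move; the robot and the scene stay as the last step left them, time stands still between calls to the robot, and variables do not carry over. Pictures are saved under pics/ and viewed, and the job is handed in when it is done.

Besides the shell and the picture viewer there is one more tool, called after ">>>" as name(argument=value, ...), one argument or row to a line, values as JSON. step_arm: Moves the arm, as the interface text tells. Its arguments: {"type":"object","properties":{"plan":{"type":"array","items":{"type":"array","items":{"type":"number"}}}},"required":["plan"]}

```bash
mkdir -p pics; python3 - <<'E'
from rig import *
import cv2
s=read_state(); print({k:s[k] for k in('t','position','tool_rot','gripper_width','ft_force')})
for n in('scene','top'):
    cv2.imwrite(f'pics/{n}0.png',get_image(n)); p=camera_params(n); print(n,p)
E
```

```text
{'t': 0.0, 'position': array([0.24716567, 0.57362905, 0.30181458]), 'tool_rot': array([-0.38905039,  0.59114073,  0.3883585 ,  0.59022887]), 'gripper_width': 0.08790498511363318, 'ft_force': array([-0.29103283, -0.19537078, -0.40946504])}
scene {'fx': 560.4286604771696, 'fy': 560.4286604771696, 'cx': 314.712069666237, 'cy': 249.72881522664426, 'k1': -0.15770275881655058, 'cam_to_world': array([[ 0.76222589, -0.49045463,  0.4224523 ,  0.02629552],
       [-0.64725948, -0.5857206 ,  0.48783864, -0.90592044],
       [ 0.0081763 , -0.6452795 , -0.76390282,  1.16237659],
       [ 0.        ,  0.        ,  0.        ,  1.        ]])}
top {'fx': 548.1072008395511, 'fy': 548.1072008395511, 'cx': 327.376030588754, 'cy': 239.20548727480764, 'k1': 0.04294280062261849, 'cam_to_world': array([[-0.02163669, -0.98344269,  0.17992312,  0.29127332],
       [-0.99953868,  0.02511526,  0.0170779 , -0.23829473],
       [-0.02131396, -0.17947061, -0.98353242,  1.75863982],
       [ 0.        ,  0.        ,  0.        ,  1.        ]])}
```

View pics/scene0.png

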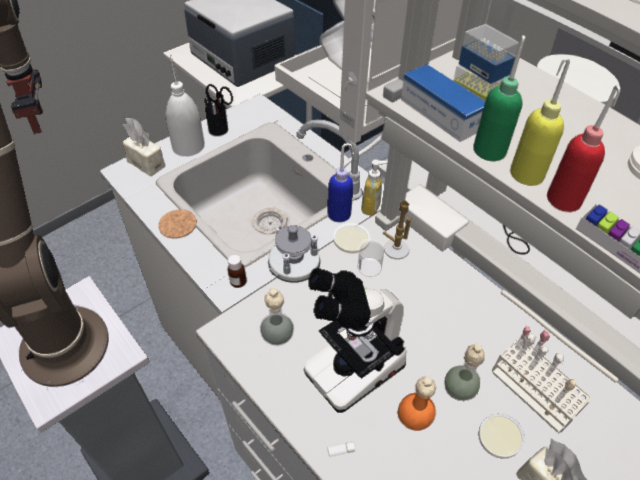

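View pics/top0.png

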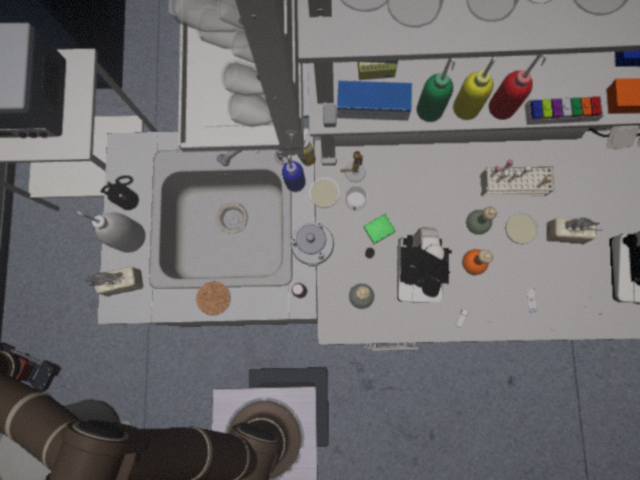

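The pictures show:
- **Reader with cover:** scene (294,255), top (312,243).
- **Cork mat:** scene (178,223), top (213,298).
- **Amber bottle:** scene (237,272), top (299,290).

There are three flask-like things:
- **Green-grey, front edge:** scene (277,325), top (361,295).
- **Green-grey, behind the microscope:** scene (463,380), top (480,220).
- **Orange:** scene (417,410), top (476,261).

The first one is meant, because it stands near the front edge and is not orange. I'll confirm it in an enlarged crop.

```bash
cat > h.py <<'E'
import numpy as np, cv2
from rig import *
def ray(n,uv):
    p=camera_params(n); K=np.array([[p['fx'],0,p['cx']],[0,p['fy'],p['cy']],[0,0,1]])
    q=cv2.undistortPoints(np.array([[uv]],float),K,np.array([p['k1'],0,0,0,0]))[0,0]
    T=p['cam_to_world']; return T[:3,3],T[:3,:3]@np.array([q[0],q[1],1])
def plane(n,uv,z):
    o,d=ray(n,uv); return o+d*(z-o[2])/d[2]
def tri(a,b):
    o1,d1=ray('scene',a);o2,d2=ray('top',b)
    d1/=np.linalg.norm(d1);d2/=np.linalg.norm(d2)
    t=np.linalg.lstsq(np.c_[d1,-d2],o2-o1,rcond=None)[0]
    A=o1+d1*t[0];B=o2+d2*t[1];return (A+B)/2,np.linalg.norm(A-B)
def proj(n,P):
    p=camera_params(n);T=p['cam_to_world'];K=np.array([[p['fx'],0,p['cx']],[0,p['fy'],p['cy']],[0,0,1]])
    R=T[:3,:3].T
    return cv2.projectPoints(np.array([P],float),cv2.Rodrigues(R)[0],-R@T[:3,3],K,np.array([p['k1'],0,0,0,0]))[0][0,0]
E
python3 - <<'E'
import cv2,numpy as np
s=cv2.imread('pics/scene0.png');t=cv2.imread('pics/top0.png')
def c(im,x,y,w=80,h=80):return cv2.resize(im[y:y+h,x:x+w],(390,290*1),interpolation=cv2.INTER_CUBIC)
def cc(im,x,y,w,h):return cv2.resize(im[y:y+h,x:x+w],(w*4,h*4),interpolation=cv2.INTER_CUBIC)
A=np.vstack([np.hstack([cc(s,225,280,100,72),cc(t,310,255,100,72)]),np.hstack([cc(s,245,212,100,72),cc(t,265,208,100,72)])])
cv2.imwrite('pics/crop1.png',A)
E
```

```text
(no output)
```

View pics/crop1.png

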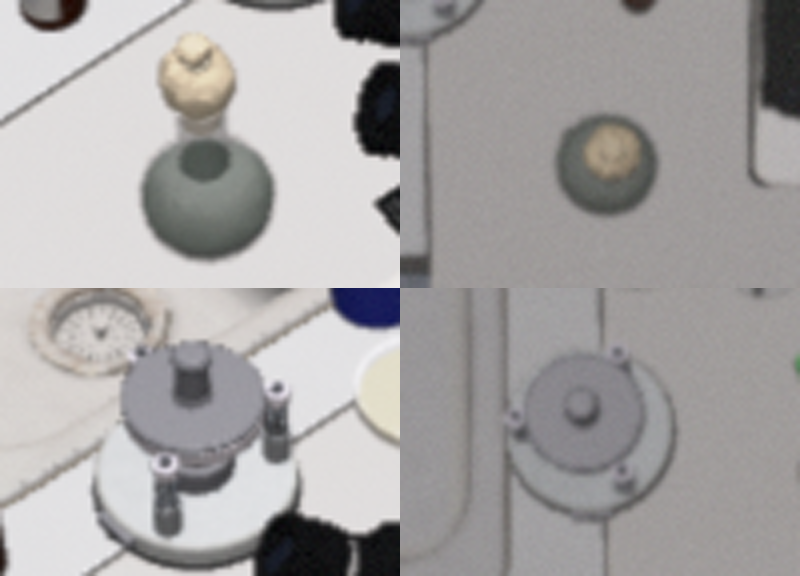

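The crop confirms a green-grey belly with a pale plug at the front edge, and the grey cover lying on the reader's ring. Next I measure positions.

```bash
python3 - <<'E'
from h import *
np.set_printoptions(precision=4,suppress=True)
s=cv2.imread('pics/scene0.png');t=cv2.imread('pics/top0.png')
def blob(im,m,uv):
    n,l,st,c=cv2.connectedComponentsWithStats(m.astype(np.uint8)); k=l[uv[1],uv[0]]
    cn=max(cv2.findContours((l==k).astype(np.uint8),cv2.RETR_EXTERNAL,cv2.CHAIN_APPROX_NONE)[0],key=len)
    return st[k],c[k],cv2.fitEllipse(cv2.convexHull(cn))
for im,n in((s,'scene'),(t,'top')):
    h=cv2.cvtColor(im,cv2.COLOR_BGR2HSV)
    cork=(h[...,1]>90)&(h[...,0]<20)
    uv=(178,223) if n=='scene' else (213,298)
    st,c,e=blob(im,cork,uv); print(n,'cork',st,e,plane(n,e[0],.006))
    uv=(277,330) if n=='scene' else (361,302)
    g=(h[...,2]<145)&(h[...,0]>35)&(h[...,0]<100)
    print(h[uv[1],uv[0]])
    try:
        st,c,e=blob(im,g,uv); print(n,'belly',st,e,plane(n,e[0],.032))
    except Exception as ex: print(ex)
print('belly hand',plane('scene',(276.8,329),.032),plane('top',(361.8,296),.032),tri((276.8,329),(361.8,296)))
pl=((225+197/4,280+80/4),(310+212/4,255+152/4)); print('plug',tri(*pl),plane('scene',pl[0],.16),plane('top',pl[1],.165))
d=((245+192/4,212+(400-288)/4),(311,238.75)); print('disc',tri(*d),plane('scene',d[0],.094),plane('top',d[1],.094))
d=((245+193/4,212+(352-288)/4),(310.5,237.5)); print('handle top',tri(*d),plane('scene',d[0],.133),plane('top',d[1],.133))
print('housing',plane('top',(265+(591-400)/4,208+(435-288)/4),.022))
print('amber',plane('scene',(235,261),.091),plane('top',(298.5,289.5),.091))
from scipy.spatial.transform import Rotation as R
st=read_state(); print(R.from_quat(st['tool_rot']).as_matrix())
E
```

```text
scene cork [159 210  37  28 791] ((177.07054138183594, 223.39031982421875), (26.6800594329834, 37.08443069458008), 76.30487060546875) [0.4299 0.1576 0.006 ]
[ 60   9 138]
scene belly [261 315  32  30 743] ((276.633544921875, 328.8771667480469), (29.290325164794922, 32.33919906616211), 87.20883178710938) [ 0.4237 -0.313   0.032 ]
top cork [197 282  33  33 823] ((212.98670959472656, 298.0329895019531), (31.362335205078125, 32.770938873291016), 47.19333267211914) [0.4302 0.1618 0.006 ]
[60  5 99]
top belly [349 284  25  24 229] ((361.23406982421875, 295.5817565917969), (23.0861759185791, 24.408727645874023), 109.61527252197266) [ 0.4246 -0.3107  0.032 ]
belly hand [ 0.4238 -0.3136  0.032 ] [ 0.4233 -0.3124  0.032 ] (array([ 0.4238, -0.3127,  0.0306]), np.float64(0.0009547698085951209))
plug (array([ 0.4238, -0.3116,  0.1487]), np.float64(0.0017293248475972534)) [ 0.4202 -0.3185  0.16  ] [ 0.4217 -0.3104  0.165 ]
disc (array([ 0.5999, -0.1585,  0.0864]), np.float64(1.1591938629306734e-05)) [ 0.5958 -0.1638  0.094 ] [ 0.5985 -0.1588  0.094 ]
handle top (array([ 0.5972, -0.1605,  0.1345]), np.float64(0.005087439915916596)) [ 0.6004 -0.1604  0.133 ] [ 0.5952 -0.1592  0.133 ]
housing [ 0.592  -0.1607  0.022 ]
amber [ 0.4446 -0.1233  0.091 ] [ 0.443  -0.1181  0.091 ]
[[-0.0005 -0.9184  0.3956]
 [-0.0013  0.3956  0.9184]
 [-1.     -0.0001 -0.0014]]
```

```bash
python3 - <<'E'
from h import *
s=cv2.imread('pics/scene0.png');t=cv2.imread('pics/top0.png')
def cc(im,x,y,w,h):return cv2.resize(im[y:y+h,x:x+w],(w*4,h*4),interpolation=cv2.INTER_CUBIC)
cv2.imwrite('pics/crop2.png',np.hstack([cc(s,300,140,100,150),cc(t,275,140,100,150)]))
cv2.imwrite('pics/crop3.png',np.hstack([cc(s,300,255,100,150),cc(t,370,200,100,150)]))
E
```

```text
(no output)
```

View pics/crop2.png

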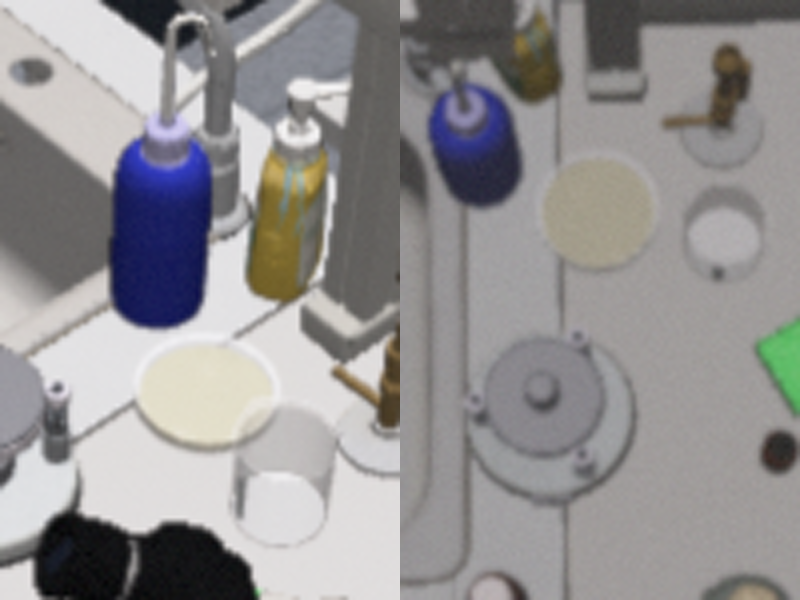

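View pics/crop3.png

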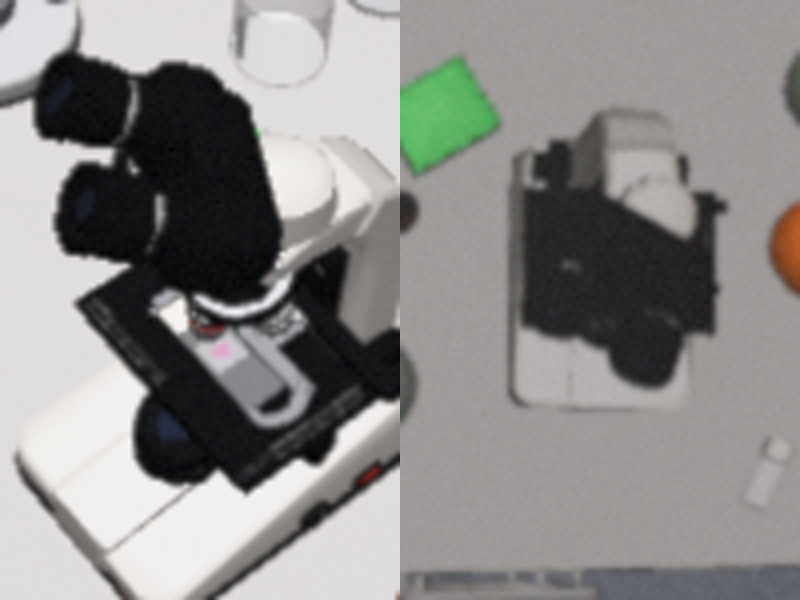

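Clearances: the blue bottle (x about 0.78) and the microscope (y below -0.41) leave room. I'll first turn the tool so its z lies along world +x, which makes tool y equal to world y and tool x point down. Then I'll travel to the cover.

>>> step_arm(
  plan=[
    [0,0,0,0.1663,1],
    [0,0,0,0.1663,1],
    [0,0,0,0.1663,1],
    [0,0,0,0.1663,0.6],
    [0,0,0,0.1663,0.4],
    [0,0,0,0.1663,0.2],
    [0,0,0,0.1663,0.2],
    [0,-0.02,0.015,0,0.2],
    [0,-0.03,0.02,0,0.2],
    [0,-0.035,0.02,0,0.2],
    [0,-0.035,0.02,0,0.2],
    [0,-0.035,0.02,0,0.2],
  ],
)

```text
t: 1.6
position: [0.3437, 0.416, 0.3026]
tool_rot: [-0.001, 0.707, 0.001, 0.707]
ft_force: [0.6, -0.2, 0.2]
gripper_width: 0.0526
```

>>> step_arm(
  plan=[
    [0,-0.045,0.02,0,0.2],
    [0,-0.045,0.02,0,0.2],
    [0,-0.045,0.02,0,0.2],
    [0,-0.045,0.02,0,0.2],
    [0,-0.045,0.02,0,0.2],
    [0,-0.045,0.02,0,0.2],
    [0,-0.045,0.02,0,0.2],
    [0,-0.045,0.02,0,0.2],
    [0,-0.045,0.02,0,0.2],
    [0,-0.045,0.02,0,0.2],
    [0,-0.045,0.02,0,0.2],
    [0,-0.045,0.02,0,0.2],
  ],
)

```text
t: 3.1
position: [0.5816, -0.1241, 0.3026]
tool_rot: [-0.001, 0.707, 0.001, 0.707]
ft_force: [0.3, 0.8, -0.5]
gripper_width: 0.0527
```

>>> step_arm(
  plan=[
    [0,-0.025,0.01,0,0.2],
    [0,-0.014,0.005,0,0.2],
    [0.02,0,0,0,0.2],
    [0.02,0,0,0,0.2],
    [0,0,0,0,0.2],
  ],
)

```text
t: 3.72
position: [0.596, -0.1596, 0.2613]
tool_rot: [-0.0, 0.708, 0.001, 0.706]
ft_force: [-0.4, 0.4, 0.9]
gripper_width: 0.0526
```

```bash
python3 - <<'E'
from h import *
print(read_state()['position'])
s=get_image('scene');t=get_image('top')
cv2.imwrite('pics/s1.png',s);cv2.imwrite('pics/t1.png',t)
def cc(im,x,y,w,h):return cv2.resize(im[y:y+h,x:x+w],(w*4,h*4),interpolation=cv2.INTER_CUBIC)
cv2.imwrite('pics/crop4.png',np.hstack([cc(s,230,150,100,150),cc(t,265,150,100,150)]))
E
```

```text
[ 0.59598624 -0.15959654  0.26133439]
```

View pics/crop4.png

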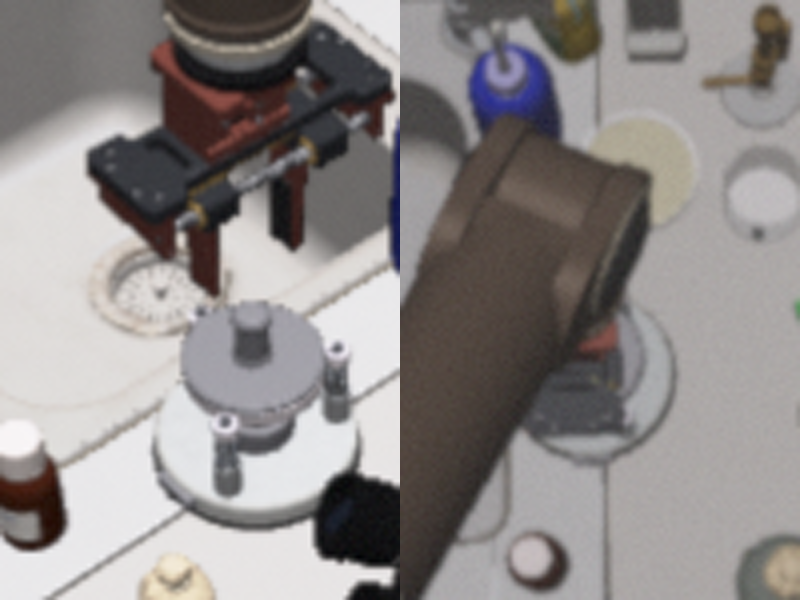

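The open fingers straddle the cover's handle in the scene view, with their midpoint at about (293,217) and the handle top at (293,228). I'll go straight down to TCP z = 0.182 and close.

>>> step_arm(
  plan=[
    [0.02,0,0,0,0.2],
    [0.02,0,0,0,0.2],
    [0.02,0,0,0,0.2],
    [0.019,0,0,0,0.2],
    [0,0,0,0,0.2],
  ],
)

```text
t: 4.45
position: [0.5966, -0.1598, 0.1822]
tool_rot: [0.0, 0.708, 0.0, 0.706]
ft_force: [0.3, -0.1, 0.6]
gripper_width: 0.0524
```

>>> step_arm(
  plan=[
    [0,0,0,0,-0.2],
    [0,0,0,0,-0.5],
    [0,0,0,0,-1],
    [0,0,0,0,-1],
    [0,0,0,0,-1],
    [0,0,0,0,-1],
  ],
)

```text
t: 5.2
position: [0.5976, -0.1601, 0.1841]
tool_rot: [-0.0, 0.707, -0.0, 0.707]
ft_force: [1.5, -0.4, 3.5]
gripper_width: 0.024
```

>>> step_arm(
  plan=[
    [-0.01,0,0,0,-1],
    [-0.015,0,0,0,-1],
    [-0.02,0,0,0,-1],
    [-0.03,0,0,0,-1],
    [-0.03,0,0,0,-1],
    [0,0,0,0,-1],
  ],
)

```text
t: 5.95
position: [0.5978, -0.1607, 0.2916]
tool_rot: [-0.0, 0.706, -0.0, 0.709]
ft_force: [-0.8, 0.5, -1.5]
gripper_width: 0.0238
```

```bash
python3 - <<'E'
from h import *
print(read_state())
s=get_image('scene')
def cc(im,x,y,w,h):return cv2.resize(im[y:y+h,x:x+w],(w*4,h*4),interpolation=cv2.INTER_CUBIC)
cv2.imwrite('pics/crop5.png',cc(s,210,150,150,150))
E
```

```text
{'t': 5.95, 'joints': array([-0.23995358,  0.45054251,  0.59507274,  1.65863146, -0.27642195,
        1.11334076,  0.43053236]), 'qvel': array([ 0.00444404,  0.0342305 , -0.0200588 ,  0.04821584, -0.01255792,
       -0.03381594,  0.00871712]), 'effort': array([ -0.28246799, -55.4250133 ,   8.78167212, -28.99163783,
         0.06004096,   0.47009546,  -0.12164551]), 'position': array([ 0.59781058, -0.16066196,  0.29156339]), 'tool_rot': array([-1.27674466e-05,  7.05671678e-01, -3.19898227e-04,  7.08538905e-01]), 'ft_force': array([-0.84333906,  0.4595755 , -1.48917365]), 'ft_torque': array([-0.05238069,  0.10395126, -0.0512986 ]), 'gripper_width': 0.02376286354755641}
```

View pics/crop5.png

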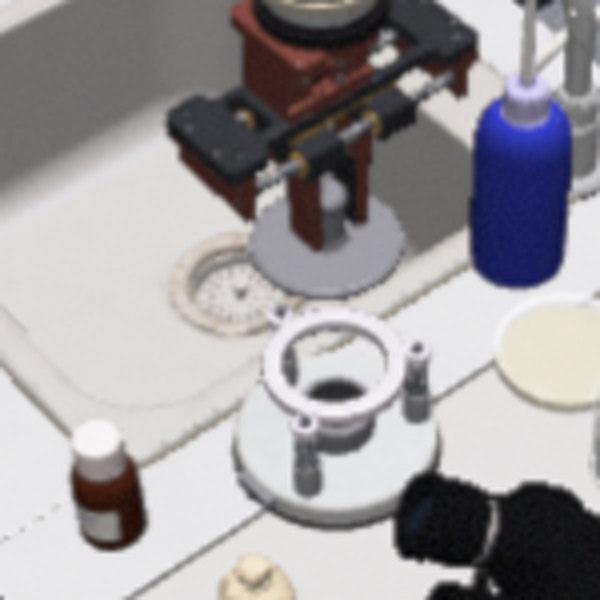

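The cover hangs level in the grip and the ring is bare. Next, to the cork mat.

>>> step_arm(
  plan=[
    [0,0.02,-0.01,0,-1],
    [0,0.03,-0.016,0,-1],
    [0,0.035,-0.018,0,-1],
    [0,0.035,-0.018,0,-1],
    [0,0.035,-0.018,0,-1],
    [0,0.035,-0.018,0,-1],
    [0,0.035,-0.018,0,-1],
    [0,0.035,-0.018,0,-1],
    [0,0.03,-0.018,0,-1],
    [0,0.02,-0.01,0,-1],
    [0,0.011,-0.006,0,-1],
    [0,0,0,0,-1],
  ],
)

```text
t: 7.5
position: [0.4288, 0.1611, 0.2882]
tool_rot: [-0.001, 0.707, 0.0, 0.707]
ft_force: [-0.1, -0.8, -1.7]
gripper_width: 0.0243
```

>>> step_arm(
  plan=[
    [0.03,0,0,0,-1],
    [0.035,0,0,0,-1],
    [0.035,0,0,0,-1],
    [0.03,0,0,0,-1],
    [0.015,0,0,0,-1],
    [0,0,0,0,-1],
    [0,0,0,0,-1],
  ],
)

```text
t: 8.38
position: [0.43, 0.1609, 0.1445]
tool_rot: [0.0, 0.707, -0.0, 0.708]
ft_force: [-0.9, 0.2, -1.3]
gripper_width: 0.024
```

```bash
python3 - <<'E'
from h import *
print(read_state()['position'],read_state()['ft_force'])
s=get_image('scene');t=get_image('top')
def cc(im,x,y,w,h):return cv2.resize(im[y:y+h,x:x+w],(w*4,h*4),interpolation=cv2.INTER_CUBIC)
cv2.imwrite('pics/crop6.png',np.hstack([cc(s,120,130,100,150),cc(t,165,220,100,150)]))
cv2.imwrite('pics/s3.png',s);cv2.imwrite('pics/t3.png',t)
E
```

```text
[0.42998476 0.16088799 0.14449846] [-0.86927471  0.20603086 -1.25516951]
```

View pics/crop6.png

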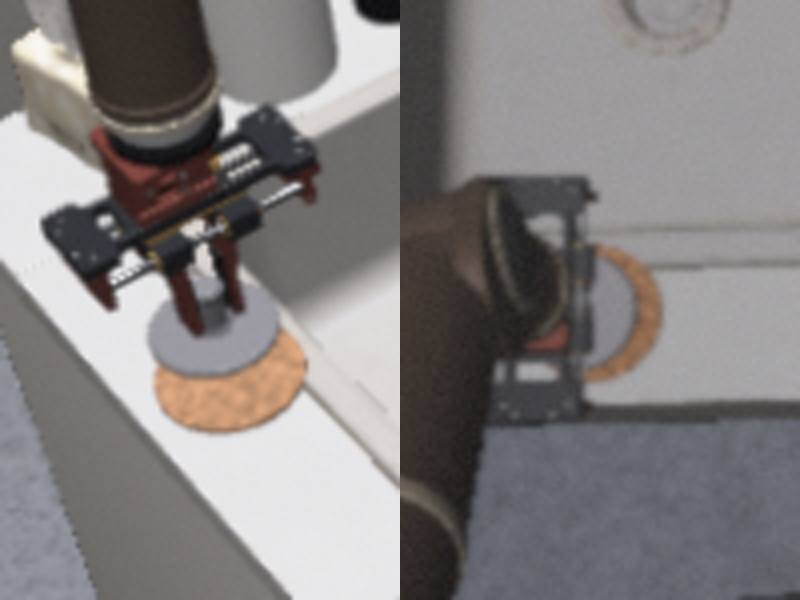

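```bash
python3 - <<'E'
from h import *
for z in(.05,.055,.06): print(plane('scene',(173.3,211.5),z))
E
```

```text
[0.4299481  0.16312722 0.05      ]
[0.42813373 0.15832198 0.055     ]
[0.42631936 0.15351674 0.06      ]
```

Disc centre agrees with the mat centre (0.430, 0.160). Lowering gently.

>>> step_arm(
  plan=[
    [0.012,0,0,0,-1],
    [0.01,0,0,0,-1],
    [0.006,0,0,0,-1],
    [0.003,0,0,0,-1],
    [0.002,0,0,0,-1],
  ],
)

```text
t: 9.1
position: [0.4293, 0.1609, 0.1104]
tool_rot: [0.0, 0.707, -0.0, 0.707]
ft_force: [1.1, 0.4, 0.0]
gripper_width: 0.0245
```

>>> step_arm(
  plan=[
    [0.001,0,0,0,-1],
    [0.001,0,0,0,-1],
  ],
)

```text
t: 9.35
position: [0.4293, 0.1608, 0.1099]
tool_rot: [0.001, 0.707, 0.0, 0.707]
ft_force: [-9.1, -3.7, 32.0]
gripper_width: 0.024
```

Contact was felt. I'll back off the last bit and release.

>>> step_arm(
  plan=[
    [-0.0015,0,0,0,-1],
    [0,0,0,0,-0.3],
    [0,0,0,0,0.2],
    [0,0,0,0,0.3],
    [0,0,0,0,0.3],
  ],
)

```text
t: 9.98
position: [0.4292, 0.161, 0.1101]
tool_rot: [-0.0, 0.707, -0.0, 0.707]
ft_force: [-0.1, 0.2, 0.2]
gripper_width: 0.0556
```

>>> step_arm(
  plan=[
    [-0.02,0,0,0,0.3],
    [-0.035,0,0,0,0.3],
    [-0.04,0,0,0,0.6],
    [-0.045,0,0,0,1],
    [-0.045,0,0,0,1],
    [-0.045,-0.02,0,0,1],
    [0,-0.03,0,0,1],
    [0,-0.04,0,0,1],
    [0,-0.04,0,0,1],
    [0,-0.04,0,0,1],
    [0,-0.04,0,0,1],
    [0,-0.04,0,0,1],
  ],
)

```text
t: 11.48
position: [0.4289, -0.0904, 0.3402]
tool_rot: [0.0, 0.707, 0.0, 0.707]
ft_force: [0.0, 1.1, -0.3]
gripper_width: 0.0882
```

```bash
python3 - <<'E'
from h import *
np.set_printoptions(precision=4,suppress=True)
print(read_state()['position'],read_state()['ft_force'])
s=get_image('scene');t=get_image('top')
def cc(im,x,y,w,h):return cv2.resize(im[y:y+h,x:x+w],(w*4,h*4),interpolation=cv2.INTER_CUBIC)
cv2.imwrite('pics/crop7.png',np.vstack([np.hstack([cc(s,130,170,100,72),cc(t,165,260,100,72)]),np.hstack([cc(s,245,212,100,72),cc(t,265,208,100,72)])]))
cv2.imwrite('pics/s4.png',s);cv2.imwrite('pics/t4.png',t)
E
```

```text
[ 0.4289 -0.0904  0.3402] [ 0.0127  1.0553 -0.2996]
```

View pics/crop7.png

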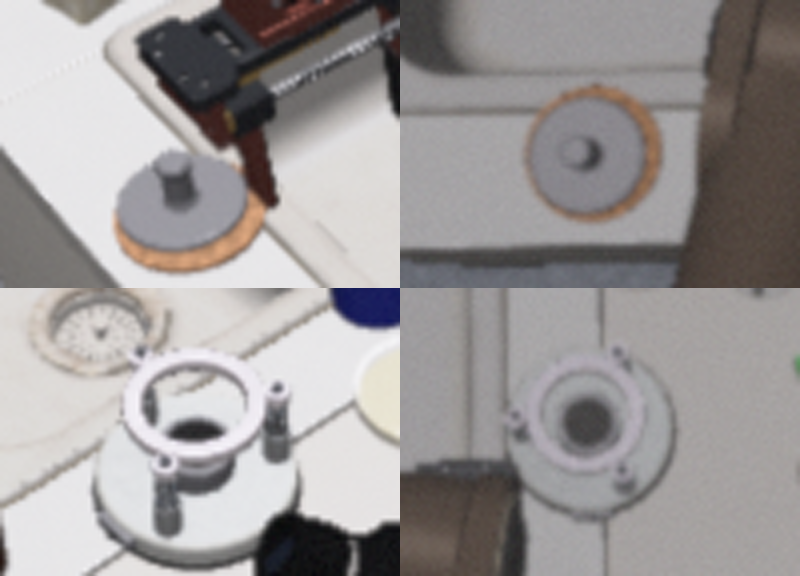

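The cover stands squarely on the mat (top view, about (212,298)). Next I refine the ring centre.

```bash
python3 - <<'E'
from h import *
np.set_printoptions(precision=4,suppress=True)
print('top ring',plane('top',(311.25,238.9),.088),'scene ring',plane('scene',(293.75,240.3),.088),tri((293.75,240.3),(311.25,238.9)))
print('col',plane('top',(265+188/4,208+(423-288)/4),.046), 'housing',plane('top',(312.75,244.75),.022))
print('proj scene',proj('scene',(.5975,-.160,.088)),proj('top',(.5975,-.160,.088)))
# column top in scene: ellipse hidden partly by ring
print(read_state()['t'])
# fit ring in top
s=cv2.imread('pics/s4.png');t=cv2.imread('pics/t4.png')
for im,n,c,r in((s,'scene',(294,240),22),(t,'top',(311,239),19)):
    h=cv2.cvtColor(im,cv2.COLOR_BGR2HSV).astype(int)
    b,g,rr=[im[...,i].astype(int) for i in range(3)]
    m=((rr-g)>2)|((b-g)>6)
    m=m&(np.hypot(*(np.indices(m.shape)-np.array([c[1],c[0]])[:,None,None]))<r)
    ys,xs=np.nonzero(m); print(n,m.sum(),xs.min(),xs.max(),ys.min(),ys.max())
    e=cv2.fitEllipse(cv2.convexHull(np.c_[xs,ys].astype(np.int32)));print(e,plane(n,e[0],.088))
    cv2.imwrite(f'pics/m_{n}.png',cv2.resize((m*255).astype(np.uint8)[c[1]-40:c[1]+40,c[0]-40:c[0]+40],(400,400),interpolation=0))
E
```

```text
top ring [ 0.5991 -0.1593  0.088 ] scene ring [ 0.5999 -0.1616  0.088 ] (array([ 0.6004, -0.1596,  0.0856]), np.float64(0.0017284570203534284))
col [ 0.5976 -0.1595  0.046 ] housing [ 0.592  -0.1607  0.022 ]
proj scene [292.6295 240.3862] [311.4839 239.4121]
11.575
scene 928 273 315 219 259
((292.82489013671875, 238.44369506835938), (39.25128173828125, 44.156856536865234), 58.78227233886719) [ 0.602  -0.1552  0.088 ]
top 483 293 326 221 255
((310.7807312011719, 237.81997680664062), (34.30841827392578, 36.923187255859375), 155.0481414794922) [ 0.6026 -0.1579  0.088 ]
```

Ring centre is about (0.599, -0.160). Next I go to the flask.

>>> step_arm(
  plan=[
    [0,-0.04,0,0,1],
    [0,-0.04,0,0,1],
    [0,-0.04,-0.002,0,1],
    [0,-0.04,-0.002,0,1],
    [0,-0.035,-0.001,0,1],
    [0,-0.018,0,0,1],
    [0,-0.006,0,0,1],
    [0.03,0,0,0,1],
    [0,0,0,0,1],
  ],
)

```text
t: 12.7
position: [0.4239, -0.3063, 0.3086]
tool_rot: [0.0, 0.708, 0.001, 0.706]
ft_force: [-1.0, -0.5, 0.5]
gripper_width: 0.0876
```

```bash
python3 - <<'E'
from h import *
print(read_state()['position'],read_state()['ft_force'])
s=get_image('scene');t=get_image('top')
def cc(im,x,y,w,h):return cv2.resize(im[y:y+h,x:x+w],(w*4,h*4),interpolation=cv2.INTER_CUBIC)
cv2.imwrite('pics/crop8.png',np.hstack([cc(s,225,210,100,150),cc(t,310,215,100,150)]))
P=read_state()['position']
print(proj('scene',P-[0,0,.061]),proj('top',P-[0,0,.061]))
E
```

```text
[ 0.42389689 -0.3063137   0.30863924] [-0.96427445 -0.51557676  0.48108678]
[270.54622443 270.57925036] [363.15485697 289.43892133]
```

View pics/crop8.png

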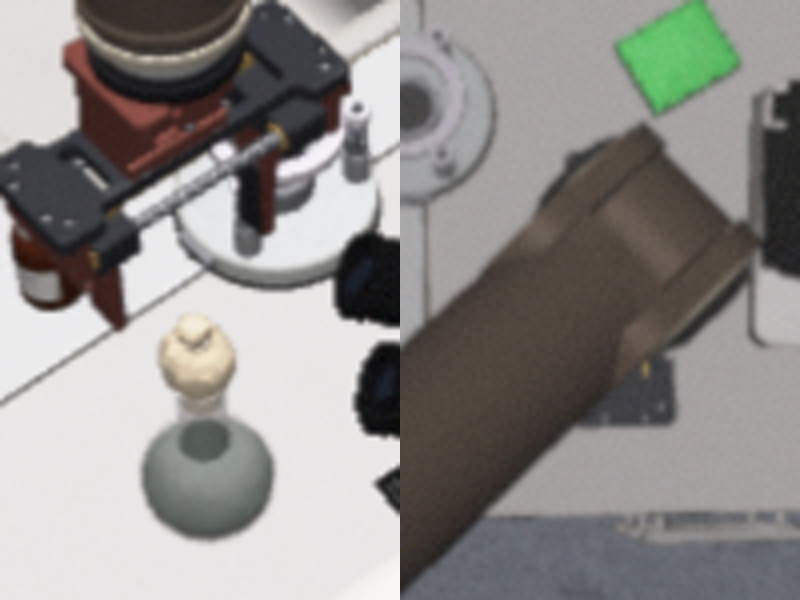

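The fingers straddle the plug along x, and y is about 6 mm short. I'll correct that and descend.

>>> step_arm(
  plan=[
    [0,-0.006,0,0,1],
    [0.02,0,0,0,1],
    [0.025,0,0,0,1],
    [0.025,0,0,0,1],
    [0.02,0,0,0,1],
    [0.015,0,0,0,1],
    [0.011,0,0,0,1],
    [0,0,0,0,1],
  ],
)

```text
t: 13.8
position: [0.4241, -0.314, 0.1939]
tool_rot: [0.0, 0.707, 0.0, 0.707]
ft_force: [0.4, 0.5, 0.4]
gripper_width: 0.0878
```

```bash
python3 - <<'E'
from h import *
print(read_state()['position'],read_state()['ft_force'])
s=get_image('scene')
def cc(im,x,y,w,h):return cv2.resize(im[y:y+h,x:x+w],(w*4,h*4),interpolation=cv2.INTER_CUBIC)
cv2.imwrite('pics/crop9.png',cc(s,205,210,150,150))
E
```

```text
[ 0.42412918 -0.31404317  0.19385503] [0.44655825 0.48236351 0.38081469]
```

View pics/crop9.png

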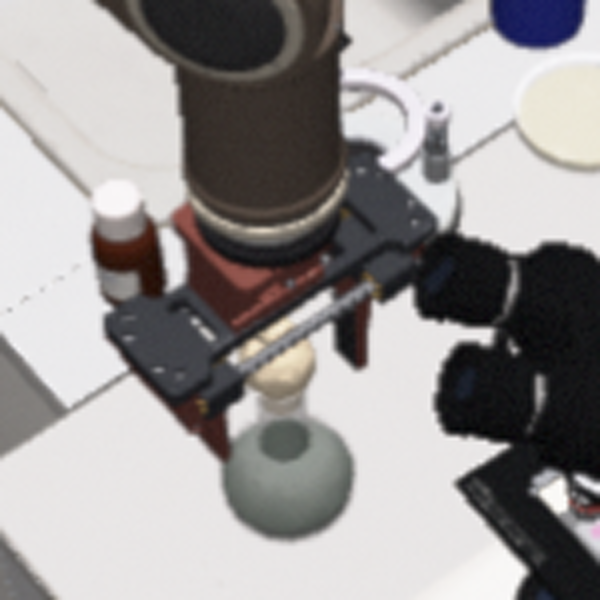

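The fingers stand on both sides of the neck, clear of everything else. Closing.

>>> step_arm(
  plan=[
    [0.001,0,0,0,0.4],
    [0,0,0,0,0],
    [0,0,0,0,-0.4],
    [0,0,0,0,-1],
    [0,0,0,0,-1],
    [0,0,0,0,-1],
    [0,0,0,0,-1],
  ],
)

```text
t: 14.72
position: [0.4242, -0.314, 0.1931]
tool_rot: [0.0, 0.707, 0.0, 0.707]
ft_force: [1.1, 0.4, -0.5]
gripper_width: 0.0409
```

>>> step_arm(
  plan=[
    [-0.01,0,0,0,-1],
    [-0.02,0,0,0,-1],
    [-0.025,0,0,0,-1],
    [-0.03,0,0,0,-1],
    [-0.03,0,0,0,-1],
    [-0.03,0,0,0,-1],
    [-0.015,0,0,0,-1],
    [0,0,0,0,-1],
  ],
)

```text
t: 15.72
position: [0.4243, -0.3141, 0.3537]
tool_rot: [-0.0, 0.707, -0.0, 0.708]
ft_force: [0.2, 0.1, -2.0]
gripper_width: 0.0408
```

```bash
python3 - <<'E'
from h import *
print(read_state()['position'],read_state()['ft_force'])
s=get_image('scene')
def cc(im,x,y,w,h):return cv2.resize(im[y:y+h,x:x+w],(w*4,h*4),interpolation=cv2.INTER_CUBIC)
cv2.imwrite('pics/crop10.png',cc(s,205,170,150,150))
E
```

```text
[ 0.42434776 -0.31413415  0.35374215] [ 0.2222946   0.08134799 -2.00880569]
```

View pics/crop10.png

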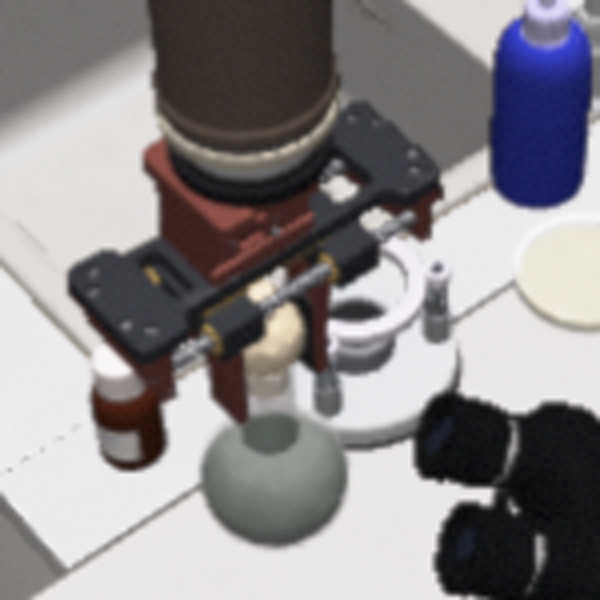

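The flask is held upright. The width is 41 mm, so the pads reach partly onto the plug's base, and I'll watch for slip. Carrying it to above the ring.

>>> step_arm(
  plan=[
    [0,0.006,0.007,0,-1],
    [0,0.012,0.014,0,-1],
    [0,0.018,0.02,0,-1],
    [0,0.02,0.023,0,-1],
    [0,0.022,0.025,0,-1],
    [0,0.022,0.025,0,-1],
    [0,0.02,0.023,0,-1],
    [0,0.017,0.019,0,-1],
    [0,0.011,0.012,0,-1],
    [0,0.005,0.006,0,-1],
    [0,0,0,0,-1],
    [0,0,0,0,-1],
  ],
)

```text
t: 17.27
position: [0.5976, -0.1621, 0.3534]
tool_rot: [0.001, 0.707, -0.001, 0.707]
ft_force: [0.3, -0.3, -1.9]
gripper_width: 0.0406
```

>>> step_arm(
  plan=[
    [0.015,0,0,0,-1],
    [0.02,0,0,0,-1],
    [0.015,0,0,0,-1],
    [0,0,0,0,-1],
    [0,0,0,0,-1],
  ],
)

```text
t: 17.9
position: [0.5984, -0.1613, 0.3035]
tool_rot: [0.0, 0.707, -0.0, 0.707]
ft_force: [0.1, 0.2, -1.5]
gripper_width: 0.0408
```

```bash
python3 - <<'E'
from h import *
print(read_state()['position'],read_state()['ft_force'])
s=get_image('scene');t=get_image('top')
def cc(im,x,y,w,h):return cv2.resize(im[y:y+h,x:x+w],(w*4,h*4),interpolation=cv2.INTER_CUBIC)
cv2.imwrite('pics/crop11.png',np.hstack([cc(s,245,150,100,150),cc(t,265,150,100,150)]))
E
```

```text
[ 0.59838126 -0.16132483  0.3035131 ] [ 0.07585189  0.24059273 -1.4527223 ]
```

View pics/crop11.png

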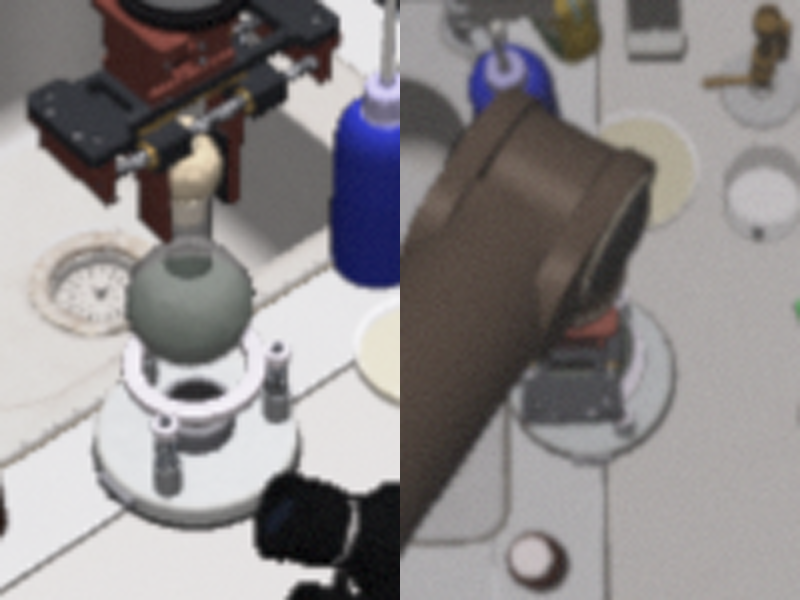

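```bash
python3 - <<'E'
from h import *
print(plane('scene',(292.1,225),.1425), proj('scene',(.599,-.160,.1425)), proj('scene',(.599,-.160,.088)))
E
```

```text
[ 0.59925285 -0.15761903  0.1425    ] [292.62404381 225.59089397] [293.08814923 240.10130306]
```

The flask axis is within about 2 mm of the ring's. Lowering to seat it, with contact expected near TCP z = 0.270.

>>> step_arm(
  plan=[
    [0.01,-0.001,0,0,-1],
    [0.01,0,0,0,-1],
    [0.006,0,0,0,-1],
    [0.003,0,0,0,-1],
    [0,0,0,0,-1],
  ],
)

```text
t: 18.62
position: [0.5985, -0.1618, 0.2741]
tool_rot: [0.0, 0.707, 0.0, 0.707]
ft_force: [0.5, -0.3, -1.7]
gripper_width: 0.0409
```

>>> step_arm(
  plan=[
    [0.002,0,0,0,-1],
    [0.002,0,0,0,-1],
    [0.002,0,0,0,-1],
    [0,0,0,0,-1],
  ],
)

```text
t: 19.12
position: [0.5989, -0.162, 0.2686]
tool_rot: [-0.0, 0.706, 0.0, 0.708]
ft_force: [3.5, 0.9, 4.4]
gripper_width: 0.0409
```

>>> step_arm(
  plan=[
    [0,0,0.001,0,-1],
    [0.002,0,0,0,-1],
    [0,0,0,0,-1],
  ],
)

```text
t: 19.5
position: [0.5994, -0.1621, 0.2662]
tool_rot: [0.0, 0.707, -0.0, 0.707]
ft_force: [4.6, 1.4, 5.7]
gripper_width: 0.0411
```

```bash
python3 - <<'E'
from h import *
print(read_state()['position'],read_state()['ft_force'])
s=get_image('scene')
def cc(im,x,y,w,h):return cv2.resize(im[y:y+h,x:x+w],(w*6,h*6),interpolation=cv2.INTER_CUBIC)
cv2.imwrite('pics/crop12.png',cc(s,245,190,100,100))
E
```

```text
[ 0.59942766 -0.16206558  0.26615615] [4.5870021  1.43995222 5.725204  ]
```

View pics/crop12.png

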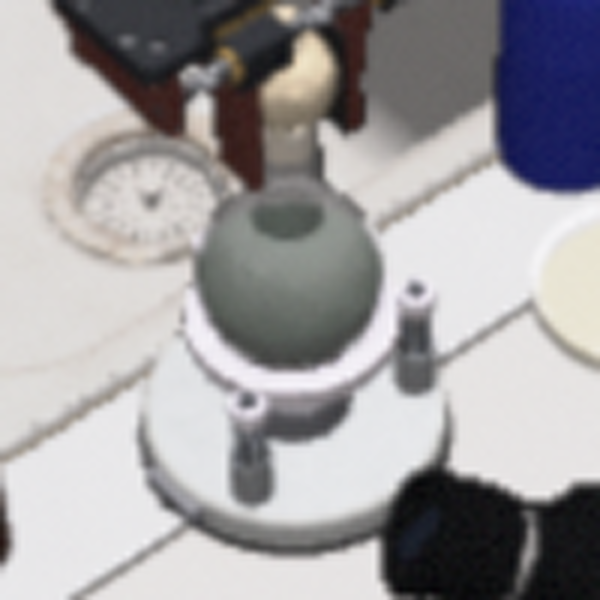

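The side force (+4.6 N in x) and the picture (belly centre (293,236), about 1 px left of the ring centre) both say the flask sits slightly short in +x. I'll raise it, shift it and lower it again.

>>> step_arm(
  plan=[
    [-0.006,0,0,0,-1],
    [-0.002,0,0.003,0,-1],
    [0.003,0,0,0,-1],
    [0.003,0,0,0,-1],
    [0.001,0,0,0,-1],
    [0,0,0,0,-1],
  ],
)

```text
t: 20.3
position: [0.6016, -0.1621, 0.2669]
tool_rot: [0.0, 0.708, -0.0, 0.707]
ft_force: [-4.1, 0.2, 5.1]
gripper_width: 0.0407
```

Overshot slightly, so the centre lies about 1.5 mm back.

>>> step_arm(
  plan=[
    [-0.006,0,0,0,-1],
    [-0.002,0,-0.0015,0,-1],
    [0.003,0,0,0,-1],
    [0.003,0,0,0,-1],
    [0.002,0,0,0,-1],
    [0,0,0,0,-1],
  ],
)

```text
t: 21.05
position: [0.6007, -0.162, 0.2671]
tool_rot: [0.0, 0.707, 0.0, 0.707]
ft_force: [-2.6, 1.6, 4.4]
gripper_width: 0.041
```

>>> step_arm(
  plan=[
    [0.002,0.0005,-0.0007,0,-1],
    [0.003,0,0,0,-1],
    [0.003,0,0,0,-1],
    [0.003,0,0,0,-1],
    [0.003,0,0,0,-1],
    [0,0,0,0,-1],
  ],
)

```text
t: 21.8
position: [0.6005, -0.1619, 0.2539]
tool_rot: [-0.0, 0.707, -0.0, 0.708]
ft_force: [-2.1, 1.8, 9.1]
gripper_width: 0.0408
```

>>> step_arm(
  plan=[
    [0.002,0,0,0,-1],
    [0.002,0,0,0,-1],
    [0.002,0,0,0,-1],
    [0,0,0,0,-1],
  ],
)

```text
t: 22.3
position: [0.6005, -0.1619, 0.2483]
tool_rot: [0.0, 0.706, -0.0, 0.708]
ft_force: [-2.3, 1.1, 11.7]
gripper_width: 0.0405
```

>>> step_arm(
  plan=[
    [0.002,0,0,0,-1],
    [0.001,0,0,0,-1],
    [0.001,0,0,0,-1],
    [0,0,0,0,-1],
  ],
)

```text
t: 22.8
position: [0.6007, -0.1624, 0.2461]
tool_rot: [0.0, 0.706, -0.0, 0.708]
ft_force: [-5.1, 2.6, 23.7]
gripper_width: 0.0407
```

>>> step_arm(
  plan=[
    [0.001,0,0,0,-1],
    [0.001,0,0,0,-1],
    [0,0,0,0,-1],
  ],
)

```text
t: 23.18
position: [0.6009, -0.1627, 0.2457]
tool_rot: [0.0, 0.705, -0.0, 0.709]
ft_force: [-9.7, 2.9, 36.5]
gripper_width: 0.0411
```

A sharp force rise at z = 0.246 marks the lower stop. I'll ease off about 1 mm and take out some side load, keeping it pressed well above the spring force.

>>> step_arm(
  plan=[
    [-0.0007,0,-0.0007,0,-1],
    [0,0,0,0,-1],
    [0,0,0,0,-1],
    [0,0,0,0,-1],
  ],
)

```text
t: 23.68
position: [0.6006, -0.1625, 0.2458]
tool_rot: [0.0, 0.705, -0.0, 0.709]
ft_force: [-6.7, 2.2, 31.0]
gripper_width: 0.0404
```

```bash
python3 - <<'E'
from h import *
print(read_state()['position'],read_state()['ft_force'])
s=get_image('scene');t=get_image('top')
def cc(im,x,y,w,h):return cv2.resize(im[y:y+h,x:x+w],(w*6,h*6),interpolation=cv2.INTER_CUBIC)
cv2.imwrite('pics/crop13.png',cc(s,245,190,100,100));cv2.imwrite('pics/s9.png',s)
E
```

```text
[ 0.60055736 -0.16253902  0.24580701] [-6.7271774   2.16867121 30.99192255]
```

View pics/crop13.png

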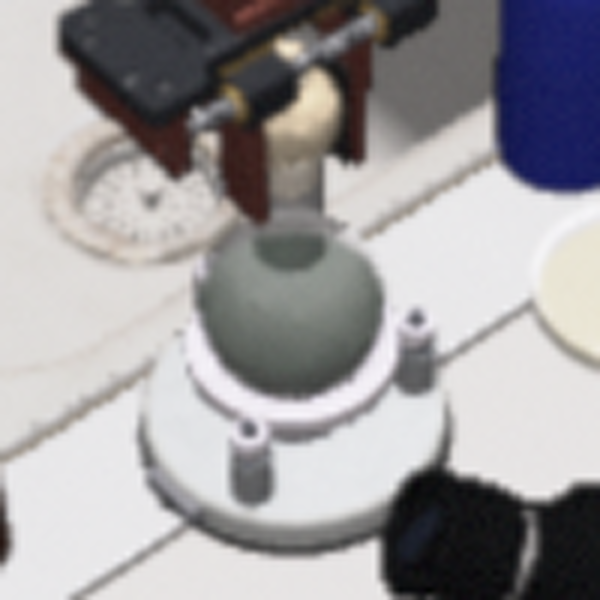

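View pics/s9.png

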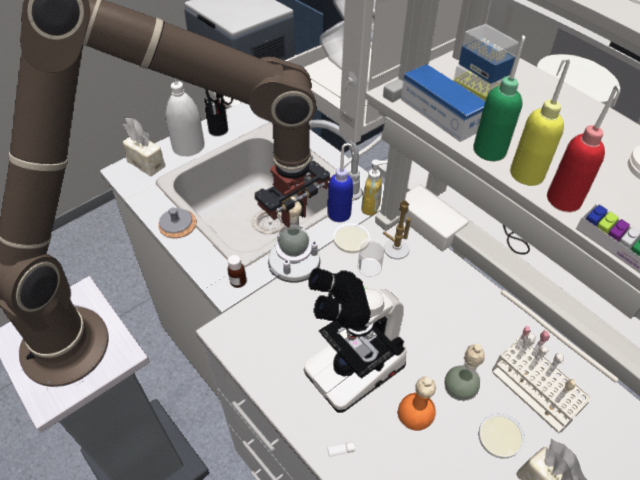

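The ring is visibly down and the flask sits evenly in it. I'll check the travel by tracking the lugs between the two pictures.

```bash
python3 - <<'E'
from h import *
a=cv2.imread('pics/s4.png');b=cv2.imread('pics/s9.png')
U=6
def up(im,x,y,r,ry): return cv2.resize(im[y-ry:y+ry+1,x-r:x+r+1],None,fx=U,fy=U,interpolation=cv2.INTER_CUBIC)
for x,y in((286,256),(314,238),(279,228)):
    T=up(a,x,y,4,4);S=up(b,x,y+5,8,10)
    m=cv2.matchTemplate(S,T,cv2.TM_CCOEFF_NORMED);_,v,_,l=cv2.minMaxLoc(m)
    sx=l[0]/U-4; sy=l[1]/U-6+5
    P=plane('scene',(x,y),.090)
    d=proj('scene',P-[0,0,.024])-proj('scene',P)
    print((x,y),'shift',sx,sy,'score',round(v,3),'pred24',d,'travel mm',24*sy/d[1])
E
```

```text
(286, 256) shift -0.16666666666666652 6.0 score 0.895 pred24 [0.2971149  6.07823179] travel mm 23.691100479023056
(314, 238) shift 0.16666666666666696 6.0 score 0.979 pred24 [-0.0669972   6.14428704] travel mm 23.43640506866957
(279, 228) shift 3.833333333333333 1.1666666666666665 score 0.297 pred24 [0.36641352 6.17347918] travel mm 4.53552999296685
```

Two lugs show 23.4 to 23.7 mm of travel, which is full within accuracy. The third lug is hidden behind the flask. One tiny easing, a settle, then I hand in.

>>> step_arm(
  plan=[
    [-0.0004,0,-0.0003,0,-1],
    [0,0,0,0,-1],
    [0,0,0,0,-1],
    [0,0,0,0,-1],
    [0,0,0,0,-1],
  ],
)

```text
t: 24.4
position: [0.6004, -0.1625, 0.2459]
tool_rot: [0.0, 0.705, -0.0, 0.709]
ft_force: [-4.3, 2.0, 28.0]
gripper_width: 0.0407
```

```bash
python3 -c "
from rig import *
s=read_state();print(s['t'],s['position'],s['ft_force'],s['gripper_width']);print(job_done())"
```

```text
24.4 [ 0.60039247 -0.162464    0.24587407] [-4.25301541  1.96645651 28.01243623] 0.040689699625312
the job is handed in; nothing more can be done
None
```

The job is handed in at t = 24.4 s, with the flask still gripped and held pressed down on the ring's lower stop. The dust cover stands on the cork mat. I took the front green-grey flask and left the orange and far-right look-alikes alone.

**Last checks**
- **Ring travel:** two lugs tracked between the before and after pictures show 23.4 and 23.7 mm of the 24 mm. The third lug was hidden behind the flask and gave no usable match.
- **Stop:** the force rose sharply at a tool height of 0.246 m. I eased off to a steady upward force of 28 N, well above the spring's 16 N or so.
- **Bystanders:** the last scene picture showed nothing else moved.

**What disagreed or was not perfect**
- **Stop height:** extrapolating the spring force put the bottom about 3.5 mm lower, at 0.2425 m. The lug tracking and the clear stop contact outweigh that.
- **Grip:** the gripper reads 41 mm on a 34 mm neck, so the pads probably also touch the base of the plug. I saw no slip.
- **Seating:** it took two small corrections in x, and about 4 N of side force remains.
- **Placing the cover:** it met the mat with a brief 32 N before I backed off.

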